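# Lay out the seasoning board

### The arm

A 6-joint arm with a two-finger parallel gripper is mounted at the origin on a cart in front of the work surface, level with it; the furniture and walls round the work are solid. World frame = base frame: x ahead of the robot, y to its left, z up, the work surface at z = 0. Lengths are in mm, angles in rad, forces in N, time in s.
With the tool pointing down it reaches from about 350 to 975 mm from the base axis. Payload 7.1 kg.
Tool frame: the origin (TCP) lies at the very end of the fingers, on their centre line; the grasp point (between the pads) lies 19 mm behind it; z points along the fingers, y is the line along which they close (so a half turn about z gives the same grasp; the last joint's range is limited). The gripper opens to 88 mm and grips with 3 to 60 N. Pads are 20 mm wide; open, the fingers measure 115 mm over their backs; the gripper's body (75 mm by 178 mm) begins 61 mm behind the grasp point.
Start: joints at [1.176, 0.423, 1.63, -0, 1.089, -0.019], TCP at [229.353, 581.379, 222.675] pointing down, gripper open.
Joint ranges: [-3, 3], [-0.9, 2.11], [0.09, 2.58], [-1.31, 4.45], [0.11, 2.69], [-2.54, 2.54]. Speed limits (rad/s): [2.39, 2.39, 3.01, 3.14, 3.14, 3.14].

### API

Orientations are given as a rotation vector (axis times angle).
In Python, from workcell import * gives the robot as it stands.
- The arm moves only by the tool step_arm, never from a script. Its argument "deltas" is a list of rows, each a list of 3 entries, a list of its own where there are three numbers: the shift along the tool's x, y, z in units of 300 mm (1.0 is 300 mm), then the turn, a rotation vector about the tool's x, y, z in units of 1.5 rad (1.0 is 1.5 rad), then the gripper command: -1 is shut, 1 is fully open, values between are in proportion. In form: [[[dx, dy, dz], [rx, ry, rz], gripper], ...]. A call has 1 to 20 rows; each row is the pose to reach, as a shift and turn from the pose commanded when the call began, along the tool's axes at that moment; what a row does not reach only later rows make up. A row lasts 1/12 s, in which the tool goes at most 41.7 mm and 7.16 degrees, less where a joint would pass 70% of its speed; a pose out of reach is approached as far as the arm can. A call with a number of a shift or a turn outside -1 to 1 is refused whole. A call with a gripper value outside its range is refused whole. The fingers move at their own pace and stop on an object; the grip force is fixed at half the most. Time passes only in rows, so rows that repeat a pose let the fingers close. It gives the time, the measured TCP pose, the force, the opening and the grip force at its end, in the units of the state.
- get_obs(): the state, without advancing time (a new reading comes with each control period).
- get_image(name): name is "side" or "top" or "wrist"; returns a dict with "pixels" (384x512x3 uint8, red, green, blue), "fx", "fy", "cx", "cy" (pixels), "T" (4x4, takes a point from camera to world coordinates). Camera axes: x right, y down, z forward; pixel columns grow to the right and rows downward; lengths in mm; the calibration is good to about 2 mm. The wrist camera is an equidistant fisheye: a pixel r from the principal point sees the ray r / f radians off the axis. A picture is of the moment at which its call begins. There is no depth.
- close_job(): hands the job in; it is judged then, once.
The state is a dict: "t": time; "qpos": joint angles; "qvel": joint speeds; "joint_torque": joint torques, N m; "ee_pos": TCP position; "orientation": TCP orientation; "ft_force": force on the tool from outside, world axes, zero at the start; "moment": the same for the moment, N m; "width": finger opening in mm; "grasp_force": force on a finger pad.
Only numpy, scipy, OpenCV 4.12 (cv2) and the standard library are available. Lean on these libraries where they do the work, as an engineer would, in place of code of your own. Each camera call takes 0.05 s, during which the arm holds its last target. There are 200 camera calls.

### The job

Lay out the seasonings that stand around the dark serving board in front of you on the board, each upright and centred on one of its three blue discs: the white ramekin on the middle disc with the cork disc laid centrally on its rim as a lid, the glass salt shaker beside it on the disc at the end nearer the tall woven lantern, and the wooden pepper mill on the other side, at the end farther from the lantern. Leave the garlic, the timer, the tea light and the spice jar where they are.

Things in the scene. Friction and masses are not known exactly. Their poses are not given: they have to be found in the camera images.
- board: dark wooden serving board fixed to the worktop, 120 mm (its x) by 290 mm (its y, the long way, roughly left-right) by 14 mm thick. Origin: centre of its underside, z up; the top is 14 mm above it. Three blue inlaid tile discs 70 mm across, flush with the top, are centred at x = 0 and y = -90, 0 and +90 mm in its frame. The two ends are alike.
- lantern: tall woven seagrass lantern, fixed, hourglass-shaped, about 215 mm across and 340 mm high, at the back of the worktop left or right of the board's middle; a landmark only: it tells which end of the board is for the salt shaker. Origin: centre of its underside.
- ramekin: small white round stoneware ramekin, open at the top, loose, 61 mm across the rim, 52 mm at the foot, 37 mm high, 0.12 kg. Origin: centre of its underside, z up. Grasp it across the outside of the rim.
- cork: loose flat round cork disc (coaster) that serves as the ramekin's lid, 66 mm across, 9 mm thick, 0.022 kg, lying flat. Origin: centre of its underside, z up. Pinch it across its edge with the fingertips almost on the worktop.
- salt: glass salt shaker with a grey perforated cap, loose, round, 44 mm across, 90 mm high (the cap, the top 20 mm, tapers to 34 mm), 0.1 kg. Origin: centre of its underside, z up.
- pepper: turned wooden pepper mill with a small steel knob on top, loose, round, 58 mm across at the foot, 150 mm high; its rounded head, 50 mm across, lies 109 to 139 mm above its underside and can be grasped; 0.18 kg. Origin: centre of its underside, z up.
- garlic: garlic bulb, loose bystander, 50 mm across, 48 mm high. Origin: centre of its underside. Not to be moved.
- timer: white round kitchen timer with a dark dial, loose bystander, 66 mm across, 48 mm high. Origin: centre of its underside. Not to be moved.
- candle: tea light in a small metal cup, loose bystander, 38 mm across, 18 mm high, very light. Origin: centre of its underside. Not to be moved.
- jar: glass spice jar with a black lid, loose bystander, 41 mm across, 105 mm high. Origin: centre of its underside. Not to be moved.
Not all that is in view belongs to the job. Leave any red or yellow look-alike of the ramekin alone.

How it is judged:
By the outcome, as a careful person would: the job done as asked, in the order asked, and still so for the second after the job is handed in, with the robot touching nothing.
It also fails if it takes over 112 s, if anything falls off the work surface, if the arm or the gripper's body presses on something with over 40 N, if the wrist force passes 120 N, or if a joint passes its speed limit or range.

## Working session

There is one attempt and no reset: what is moved stays moved. The work goes in short steps, Python scripts to look and compute and a tool call to move; the robot and the scene stay as the last step left them, time stands still between calls to the robot, and variables do not carry over. Pictures are saved under pics/ and viewed, at most 17 in all, crops included, and the job is handed in when it is done.

Besides the shell and the picture viewer there is one more tool, called as name(argument=value, ...), one argument or row to a line, values as JSON. step_arm: Moves the arm, as the interface text tells. Its arguments: {"type":"object","properties":{"deltas":{"type":"array","items":{"type":"array"}}},"required":["deltas"]}

```bash
mkdir -p pics; python3 - <<'E'
from workcell import *
import cv2
for n in("top","side"):
    d=get_image(n); cv2.imwrite(f"pics/{n}0.png",d["pixels"][:,:,::-1]); print(n,d["fx"],d["fy"],d["cx"],d["cy"],d["T"])
o=get_obs();print(o)
E
```

```text
top 395.41423005067475 395.41423005067475 258.0543787835431 192.81699458924786 [[ 8.16194967e-03 -9.83638266e-01  1.79969840e-01  2.80680904e+02]
 [-9.99847910e-01 -5.25377899e-03  1.66299546e-02  8.69166701e+01]
 [-1.54123379e-02 -1.80078202e-01 -9.83531546e-01  1.50861009e+03]
 [ 0.00000000e+00  0.00000000e+00  0.00000000e+00  1.00000000e+00]]
side 351.98208362200853 351.98208362200853 254.12452836340418 190.53719435555882 [[ 9.98922925e-01 -5.06942784e-03  4.61225562e-02  5.05508047e+02]
 [-4.21469352e-02 -5.14876427e-01  8.56227715e-01 -9.87433083e+02]
 [ 1.94068323e-02 -8.57249419e-01 -5.14535528e-01  6.81567269e+02]
 [ 0.00000000e+00  0.00000000e+00  0.00000000e+00  1.00000000e+00]]
{'t': 0.1, 'qpos': array([ 1.17597221e+00,  4.23732681e-01,  1.63055899e+00, -1.88709391e-05,
        1.08860567e+00, -1.90034102e-02]), 'qvel': array([ 4.55265759e-04, -2.11469589e-03, -2.79056300e-03,  1.67673484e-04,
       -8.72287943e-05,  4.52281198e-04]), 'joint_torque': array([ 5.54003745e-04, -5.45609021e+01, -2.74325395e+01,  6.45158929e-02,
        1.88664836e-02, -2.45821940e-05]), 'ee_pos': array([229.19861077, 580.94963299, 222.02069806]), 'orientation': array([-5.86809094e-01, -3.08604507e+00,  2.01090822e-03]), 'ft_force': array([-0.57046376,  0.6331605 ,  0.57112873]), 'moment': array([-0.01419269, -0.03405779, -0.07496314]), 'grasp_force': 0.0, 'width': 87.82567155580614}
```

View pics/top0.png

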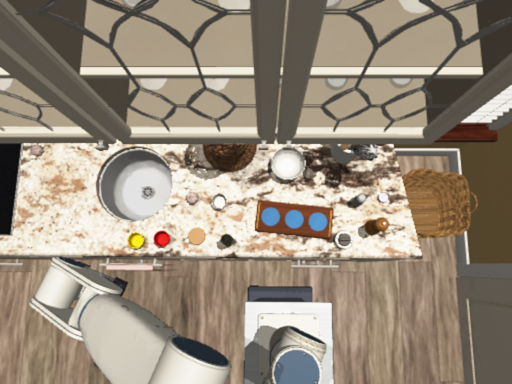

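View pics/side0.png

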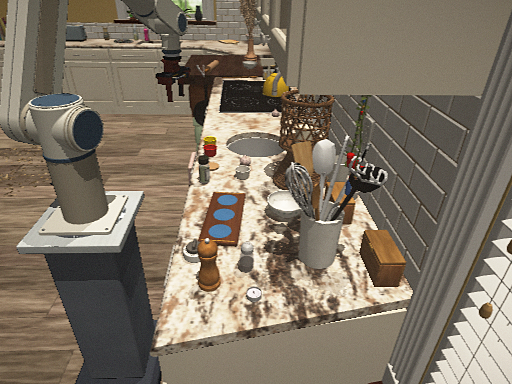

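The lantern (top, 230,155) is left of the board (295,219), so salt goes to the +y end. I also see the cork (197,236), ramekin or timer candidates (219,202) and (344,240), pepper (378,226), salt (356,200) and candle (383,197). I'll zoom in to check.

```bash
python3 - <<'E'
import cv2
a=cv2.imread("pics/top0.png")
cv2.imwrite("pics/c1.png",cv2.resize(a[180:260,120:270],None,fx=5.3,fy=5.3,interpolation=cv2.INTER_CUBIC)[:, :800])
cv2.imwrite("pics/c2.png",cv2.resize(a[180:260,250:400],None,fx=5.3,fy=5.3,interpolation=cv2.INTER_CUBIC)[:, :800])
import numpy as np
x=cv2.imread("pics/c1.png");y=cv2.imread("pics/c2.png");w=min(x.shape[1],y.shape[1])
s=np.vstack([x[:,:w],y[:,:w]]);s=cv2.resize(s,(530,565));
z=np.vstack([cv2.resize(a[180:260,120:270],(560,299),interpolation=2),cv2.resize(a[180:260,250:400],(560,299),interpolation=2)])
z=cv2.resize(np.vstack([a[180:260,120:270],a[180:260,250:400]]),(560,598),interpolation=2)
cv2.imwrite("pics/z.png",z); print(z.shape)
E
```

```text
(598, 560, 3)
```

View pics/z.png

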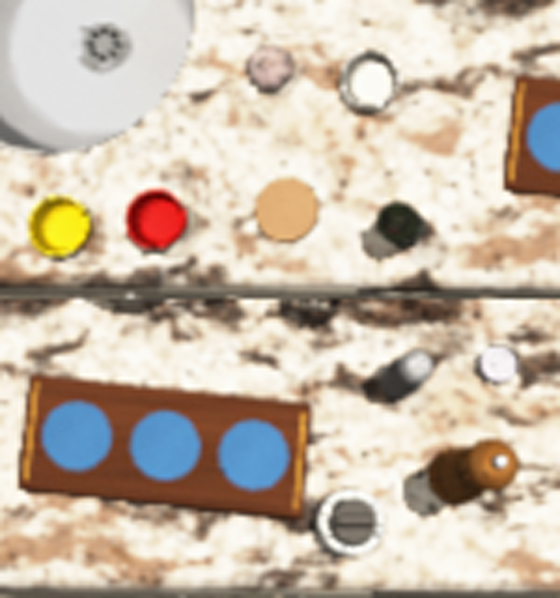

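Crop shows: ramekin white bowl (crop 369,81 → top 218.8,201.7), cork (196.6,236), timer (343,240), salt cap (361.4,197.7), pepper knob (384,223.7), candle at (383,197), discs in row. Salt and pepper stand upright in side view.

```bash
cat > h.py <<'E'
from workcell import *
import numpy as np, cv2
from scipy.spatial.transform import Rotation as R
def pt(d,u,v,z):
    "pixel -> world on plane z"
    x,y=(u-d["cx"])/d["fx"],(v-d["cy"])/d["fy"]
    if d.get("fish"):
        r=np.hypot(x,y); s=np.sin(r)/max(r,1e-9); ray=np.array([x*s,y*s,np.cos(r)])
    else: ray=np.array([x,y,1])
    ray=d["T"][:3,:3]@ray; o=d["T"][:3,3]
    return o+ray*(z-o[2])/ray[2]
def px(d,p):
    c=d["T"][:3,:3].T@(np.array(p)-d["T"][:3,3])
    if d.get("fish"):
        t=np.arctan2(np.hypot(c[0],c[1]),c[2]); n=max(np.hypot(c[0],c[1]),1e-9); q=c[:2]/n*t
    else: q=c[:2]/c[2]
    return np.array([q[0]*d["fx"]+d["cx"],q[1]*d["fy"]+d["cy"]])
def img(n,save=None):
    d=get_image(n); d["fish"]=n=="wrist"
    if save: cv2.imwrite(f"pics/{save}.png",d["pixels"][:,:,::-1])
    return d
def rel(p,yaw=None):
    """rows to take TCP to world p (mm), tool down, finger-closing line at angle yaw (rad) mod pi; prints shift and turn units"""
    o=get_obs(); r=R.from_rotvec(o["orientation"]); s=r.inv().apply(np.array(p)-o["ee_pos"])/300
    out=[s]
    if yaw is not None:
        best=[]
        for k in(0,np.pi):
            y=np.array([np.cos(yaw+k),np.sin(yaw+k),0]); z=np.array([0,0,-1.])
            M=np.c_[np.cross(y,z),y,z]; best.append((r.inv()*R.from_matrix(M)).as_rotvec()/1.5)
        out+=best
    print("pos",o["ee_pos"].round(1),"t",round(o["t"],2),"|",*[np.round(a,4) for a in out])
E
python3 - <<'E'
from h import *
d=img("top")
S=560/150
g={}
for n,u,v,z,o in[("ramekin",369,81,37,0),("garlic",271,67,30,0),("cork",286,209,9,0),("jar",400,226,105,0),("red",157,220,37,0),("d-1",76,436,14,1),("d0",165,445,14,1),("d1",254,455,14,1),("timer",348,522,48,1),("salt",416,363,90,1),("pepper",500,462,150,1),("candle",498,363,18,1)]:
    p=pt(d,(u/S+120 if not o else u/S+250),(v/S+180 if not o else (v-299)/S+180),z); print(n,p.round(0))
s=img("side")
for n,u,v,z in[("saltbase",246,270,0),("pepbase",208,290,0),("pepknob",208,240,150),("saltcap",247,243,90),("ram",242,172,18),("cork",213,166,5)]: print(n,pt(s,u,v,z).round(0))
# what the top camera expects of the side estimates
w=img("wrist","w0"); print(w["fx"],w["cx"],w["cy"],w["T"].round(3))
o=get_obs(); rr=R.from_rotvec(o["orientation"]).as_matrix(); print(rr.round(3)); print((rr.T@(w["T"][:3,3]-o["ee_pos"])).round(1), (rr.T@w["T"][:3,:3]).round(3))
E
```

```text
ramekin [515. 260.  37.]
garlic [530. 361.  30.]
cork [388. 344.   9.]
jar [365. 219. 105.]
red [374. 467.  37.]
d-1 [462.  65.  14.]
d0 [454. -26.  14.]
d1 [ 444. -116.   14.]
timer [ 375. -202.   48.]
salt [ 526. -264.   90.]
pepper [ 424. -322.  150.]
candle [ 539. -365.   18.]
saltbase [ 527. -275.    0.]
pepbase [ 428. -345.    0.]
pepknob [ 434. -329.  150.]
saltcap [ 529. -269.   90.]
ram [522. 262.  18.]
cork [402. 340.   5.]
297.3186396354542 262.04029347722735 193.9638214954768 [[ 3.68000e-01  8.93000e-01  2.58000e-01  1.58423e+02]
 [ 9.30000e-01 -3.53000e-01 -1.03000e-01  6.09341e+02]
 [-1.00000e-03  2.78000e-01 -9.61000e-01  3.84130e+02]
 [ 0.00000e+00  0.00000e+00  0.00000e+00  1.00000e+00]]
[[-0.93   0.367 -0.   ]
 [ 0.367  0.93  -0.001]
 [ 0.    -0.001 -1.   ]]
[ 7.630e+01  1.000e-01 -1.618e+02] [[-0.001 -0.961 -0.278]
 [ 1.    -0.001 -0.001]
 [ 0.    -0.278  0.961]]
```

View pics/w0.png

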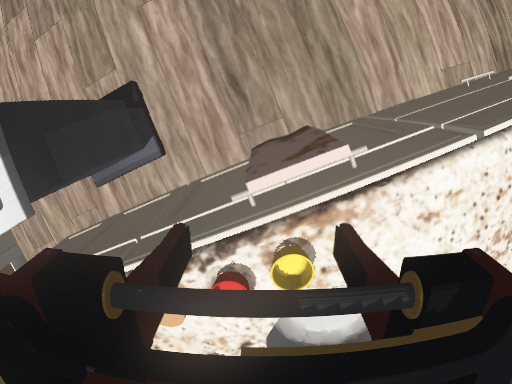

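Wrist view: yellow (293,272) and red lookalikes ahead between fingers; camera geometry is clear. Now the lantern's location and the first move.

```bash
python3 - <<'E'
from h import *
s=img("side");t=img("top")
for u,v,z in[(283,182,0),(305,185,0),(280,95,340),(333,98,340)]: print(pt(s,u,v,z).round(0))
for u,v,z in[(205,150,340),(255,150,340),(230,172,340)]: print("top",pt(t,u,v,z).round(0))
rel([490,262,200],np.pi/2)
E
```

```text
[683. 211.   0.]
[766. 187.   0.]
[653. 222. 340.]
[831. 190. 340.]
top [627. 271. 340.]
top [628. 117. 340.]
top [558. 192. 340.]
pos [229.3 581.3 222.5] t 0.35 | [-1.199  -0.6709  0.0751] [-2.000e-04 -1.000e-04 -2.506e-01] [-1.0000e-04  3.0000e-04  1.8438e+00]
```

step_arm(
  deltas=[
    [[-0.8,-0.45,0.05],[0,0,-0.25],1],
    [[-0.8,-0.45,0.05],[0,0,-0.25],1],
    [[-0.8,-0.45,0.05],[0,0,-0.25],1],
    [[-0.8,-0.45,0.05],[0,0,-0.25],1],
    [[-0.8,-0.45,0.05],[0,0,-0.25],1],
    [[-0.8,-0.45,0.05],[0,0,-0.25],1],
    [[-0.8,-0.45,0.05],[0,0,-0.25],1],
    [[-0.8,-0.45,0.05],[0,0,-0.25],1],
  ],
)

```text
t: 1.02
ee_pos: [405.6, 363.9, 207.5]
orientation: [0.008, 3.141, -0.002]
ft_force: [0.0, -0.5, 0.7]
width: 87.6
grasp_force: 0.0
```

```bash
python3 - <<'E'
from h import *
rel([490,262,200],np.pi/2)
E
```

```text
pos [405.6 363.9 207.5] t 1.02 | [-0.2829 -0.3381  0.0255] [-0.0009  0.0003 -0.0033] [4.0000e-04 1.4000e-03 2.0911e+00]
```

step_arm(
  deltas=[
    [[-0.28,-0.34,0.025],[0,0,-0.003],1],
    [[-0.28,-0.34,0.025],[0,0,-0.003],1],
    [[-0.28,-0.34,0.025],[0,0,-0.003],1],
    [[-0.28,-0.34,0.025],[0,0,-0.003],1],
    [[-0.28,-0.34,0.025],[0,0,-0.003],1],
  ],
)

```text
t: 1.43
ee_pos: [488.1, 264.3, 200.1]
orientation: [-0.0, 3.142, -0.0]
ft_force: [0.4, -0.1, -0.7]
width: 87.6
grasp_force: 0.0
```

```bash
python3 - <<'E'
from h import *
w=img("wrist","w1")
for n,p in dict(ram=[515,260,37],cork=[388,344,9],jar=[365,219,105],d=[462,65,14]).items(): print(n,px(w,p).round())
print(get_obs()["ee_pos"])
E
```

```text
ram [258. 201.]
cork [329.  92.]
jar [209.  58.]
d [108. 156.]
[487.16584063 265.42502867 200.11230827]
```

View pics/w1.png

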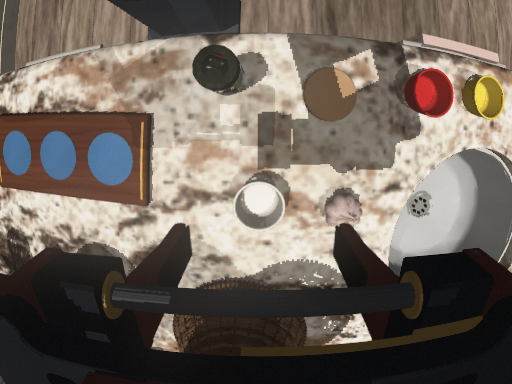

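Wrist view 1: ramekin rim spans (234–286, 180–228); cork at (330,94) partly in shadow; jar (217,68); garlic (343,207); discs (16,153), (58,155), (110,158).

```bash
cat >> h.py <<'E'
def blobs(d,lo,hi,z,amin=150,roi=None):
    "colour blobs (HSV) -> enclosing circle centre and diameter on plane z"
    hsv=cv2.cvtColor(np.ascontiguousarray(d["pixels"]),cv2.COLOR_RGB2HSV); m=cv2.inRange(hsv,lo,hi)
    if roi: k=np.zeros_like(m); a,b,c,e=roi; k[b:e,a:c]=m[b:e,a:c]; m=k
    m=cv2.morphologyEx(m,cv2.MORPH_CLOSE,np.ones((3,3)))
    for c in cv2.findContours(m,cv2.RETR_EXTERNAL,cv2.CHAIN_APPROX_NONE)[0]:
        if cv2.contourArea(c)<amin: continue
        P=np.array([pt(d,u,v,z)[:2] for u,v in c[:,0]],np.float32)
        (x,y),r=cv2.minEnclosingCircle(P); e=cv2.fitEllipse(P); print("px",c[:,0].mean(0).round(),"circ",np.round((x,y,2*r),1),"ell",np.round(e[0],1),np.round(e[1],1))
E
python3 - <<'E'
from h import *
w=img("wrist")
print(get_obs()["ee_pos"].round(1),"discs"); blobs(w,(98,90,60),(118,255,255),14)
print("cork"); blobs(w,(5,60,50),(22,200,255),9,roi=(295,60,365,128),amin=400)
P=[pt(w,u,v,37) for u,v in[(234,204),(286,204),(260,180),(260,228)]]; print(np.round(P,1),np.mean(P,0).round(1))
cv2.imwrite("pics/w1c.png",cv2.resize(np.hstack([w["pixels"][165:245,220:300],w["pixels"][55:135,290:370]])[:,:,::-1],None,fx=5,fy=5,interpolation=2))
E
```

```text
[486.6 266.2 200.2] discs
px [109. 159.] circ [465.   65.4  69.2] ell [465.   65.5] [67.5 67.9]
px [ 57. 155.] circ [455.7 -23.9  69.2] ell [455.6 -23.9] [67.3 67.8]
px [ 16. 153.] circ [ 446.3 -113.6   69.6] ell [ 446.3 -113.5] [67.1 67.6]
cork
px [339.  88.] circ [380.6 356.7  97. ] ell [386.1 349.5] [60.6 88.4]
[[517.1 233.1  37. ]
 [517.  293.1  37. ]
 [488.7 263.2  37. ]
 [546.9 263.1  37. ]] [517.4 263.1  37. ]
```

View pics/w1c.png

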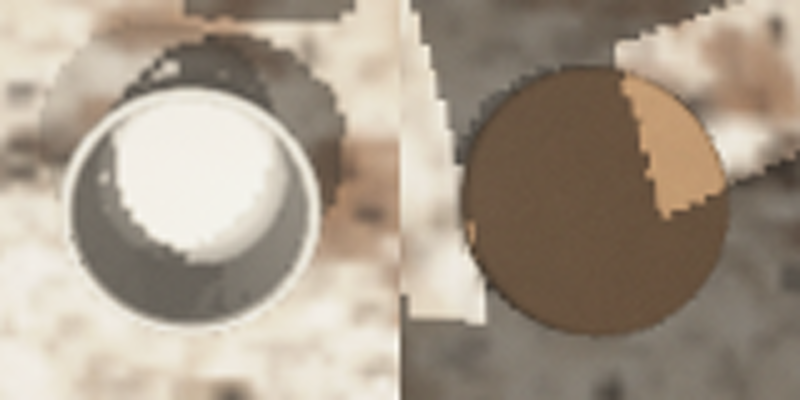

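Crop: ramekin rim edges at wrist x 233–284, y 182.4–230.6; cork edges x 302.4–355.4, y 68–122.

```bash
python3 - <<'E'
from h import *
w=img("wrist")
P=np.array([pt(w,u,v,37) for u,v in[(233,207),(284,207),(258.5,182.4),(258.5,230.6)]]); print(np.round(P,1),np.mean(P,0).round(1))
P=np.array([pt(w,u,v,9) for u,v in[(302.4,95),(355.4,95),(329,68),(329,122)]]); print(np.round(P,1),np.mean(P,0).round(1))
rel([518,262,100],np.pi/2)
E
```

```text
[[520.2 232.7  37. ]
 [520.  291.7  37. ]
 [490.8 262.3  37. ]
 [549.7 262.2  37. ]] [520.2 262.2  37. ]
[[391.4 313.4   9. ]
 [388.1 378.6   9. ]
 [357.1 345.2   9. ]
 [422.7 346.2   9. ]] [389.8 345.9   9. ]
pos [486.2 266.7 200.2] t 1.58 | [-0.1061 -0.0162  0.3339] [ 0.0002 -0.0003  0.0028] [ 4.0000e-04  3.0000e-04 -2.0916e+00]
```

step_arm(
  deltas=[
    [[-0.113,-0.015,0.33],[0,0,0],1],
    [[-0.113,-0.015,0.33],[0,0,0],1],
    [[-0.113,-0.015,0.33],[0,0,0],1],
    [[-0.113,-0.015,0.33],[0,0,0],1],
    [[-0.113,-0.015,0.33],[0,0,0],1],
    [[-0.113,-0.015,0.33],[0,0,0],1],
    [[-0.113,-0.015,0.33],[0,0,0],1],
  ],
)

```text
t: 2.17
ee_pos: [521.2, 262.5, 103.1]
orientation: [-0.008, 3.139, 0.002]
ft_force: [0.0, -0.3, 0.0]
width: 87.6
grasp_force: 0.0
```

step_arm(
  deltas=[
    [[0.003,0,0.2],[0,0,0],1],
    [[0.003,0,0.31],[0,0,0],1],
    [[0.003,0,0.31],[0,0,0],1],
    [[0.003,0,0.31],[0,0,0],1],
    [[0.003,0,0.31],[0,0,0],1],
    [[0.003,0,0.31],[0,0,0],-1],
    [[0.003,0,0.31],[0,0,0],-1],
    [[0.003,0,0.31],[0,0,0],-1],
    [[0.003,0,0.31],[0,0,0],-1],
    [[0.003,0,0.31],[0,0,0],-1],
    [[0.003,0,0.31],[0,0,0],-1],
    [[0.003,0,0.31],[0,0,0],-1],
    [[0.003,0,0.31],[0,0,0],-1],
  ],
)

```text
t: 3.25
ee_pos: [520.6, 261.4, 9.2]
orientation: [-0.006, 3.14, 0.001]
ft_force: [-1.4, -0.5, 7.0]
width: 58.6
grasp_force: 30.0
```

step_arm(
  deltas=[
    [[0,0,-0.1],[0,0,0],-1],
    [[0,0,-0.2],[0,0,0],-1],
    [[0.05,-0.11,-0.25],[0,0,0],-1],
    [[0.08,-0.24,-0.25],[0,0,0],-1],
    [[0.11,-0.37,-0.25],[0,0,0],-1],
    [[0.14,-0.5,-0.25],[0,0,0],-1],
    [[0.16,-0.63,-0.25],[0,0,0],-1],
    [[0.19,-0.76,-0.25],[0,0,0],-1],
    [[0.216,-0.87,-0.25],[0,0,0],-1],
    [[0.216,-0.951,-0.25],[0,0,0],-1],
    [[0.216,-0.951,-0.2],[0,0,0],-1],
    [[0.216,-0.951,-0.15],[0,0,0],-1],
    [[0.216,-0.951,-0.15],[0,0,0],-1],
    [[0.216,-0.951,-0.15],[0,0,0],-1],
  ],
)

```text
t: 4.42
ee_pos: [455.5, -24.3, 52.9]
orientation: [0.005, -3.14, -0.0]
ft_force: [0.0, 0.2, -0.8]
width: 58.6
grasp_force: 30.0
```

```bash
python3 - <<'E'
from h import *
rel([455.7,-23.9,24],np.pi/2)
E
```

```text
pos [455.5 -24.3  52.9] t 4.42 | [-0.0007  0.0014  0.0963] [ 0.0001 -0.0013  0.0022] [ 2.0000e-03  2.0000e-04 -2.0921e+00]
```

step_arm(
  deltas=[
    [[0,0.001,0.05],[0,0,0],-1],
    [[0,0.001,0.08],[0,0,0],-1],
    [[0,0.001,0.096],[0,0,0],-1],
    [[0,0.001,0.096],[0,0,0],-1],
    [[0,0.001,0.096],[0,0,0],-1],
  ],
)

```text
t: 4.83
ee_pos: [456.1, -23.8, 24.4]
orientation: [0.007, -3.141, -0.0]
ft_force: [-0.4, -0.7, -0.7]
width: 58.9
grasp_force: 30.0
```

step_arm(
  deltas=[
    [[0,0,0.004],[0,0,0],-1],
    [[0,0,0.004],[0,0,0],-1],
    [[0,0,0.004],[0,0,0],0.6],
    [[0,0,0.004],[0,0,0],0.8],
    [[0,0,0.004],[0,0,0],1],
    [[0,0,0.004],[0,0,0],1],
    [[0,0,0.004],[0,0,0],1],
    [[0,0,-0.1],[0,0,0],1],
    [[0,0,-0.2],[0,0,0],1],
    [[0,0,-0.3],[0,0,0],1],
    [[0,0,-0.4],[0,0,0],1],
    [[0,0,-0.5],[0,0,0],1],
    [[0,0,-0.5],[0,0,0],1],
    [[0,0,-0.5],[0,0,0],1],
  ],
)

```text
t: 6.0
ee_pos: [457.4, -24.1, 175.9]
orientation: [-0.006, 3.137, -0.001]
ft_force: [0.3, 0.1, 0.1]
width: 87.8
grasp_force: 0.0
```

```bash
python3 - <<'E'
from h import *
w=img("wrist","w2"); print(get_obs()["ee_pos"].round(1))
blobs(w,(98,90,60),(118,255,255),14)
for n,p in dict(ramrim=[455.7,-23.9,51],salt=[526,-266,90],pep=[424,-322,150],timer=[375,-202,48]).items(): print(n,px(w,p).round())
rel([390,346,100],np.pi/2)
E
```

```text
[456.3 -24.  174.6]
px [339. 185.] circ [465.3  65.7  69.3] ell [465.4  65.6] [67.7 68.1]
px [184. 169.] circ [ 446.6 -113.3   69.3] ell [ 446.7 -113.4] [67.7 68. ]
ramrim [262. 185.]
salt [ 52. 254.]
pep [-35. 182.]
timer [ 96. 112.]
pos [456.3 -24.  174.6] t 6.05 | [0.2166 1.234  0.2482] [-0.0001  0.0008  0.0025] [-1.2000e-03 -1.0000e-04 -2.0919e+00]
```

View pics/w2.png

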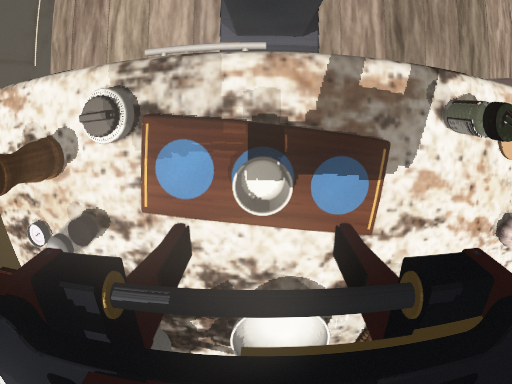

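Ramekin sits at (262,186), as predicted for the middle disc. Cork next: travel high, rotate ~0.5 rad to keep the body off the jar.

step_arm(
  deltas=[
    [[0.02,0.14,0],[0,0,0],1],
    [[0.05,0.28,0],[0,0,-0.08],1],
    [[0.07,0.41,0],[0,0,-0.16],1],
    [[0.1,0.55,0],[0,0,-0.24],1],
    [[0.12,0.68,0],[0,0,-0.33],1],
    [[0.15,0.82,0],[0,0,-0.33],1],
    [[0.18,0.95,0],[0,0,-0.33],1],
    [[0.18,0.98,0],[0,0,-0.33],1],
    [[0.18,0.98,0],[0,0,-0.33],1],
  ],
)

```text
t: 6.8
ee_pos: [399.9, 271.7, 172.8]
orientation: [0.781, -3.041, 0.001]
ft_force: [0.4, 0.3, -0.3]
width: 87.6
grasp_force: 0.0
```

```bash
python3 - <<'E'
from h import *
rel([390,346,90],np.pi/2+.5)
w=img("wrist"); print(px(w,[390,346,9]),get_obs()["ee_pos"])
cv2.imwrite("pics/w3.png",w["pixels"][:,:,::-1])
E
```

```text
pos [399.9 271.7 172.8] t 6.8 | [-0.0911  0.233   0.2757] [-0.     -0.0016  0.002 ] [ 2.5000e-03 -1.0000e-04 -2.0924e+00]
[322.11757601 201.65823135] [400.07160648 269.96024912 172.81213156]
```

View pics/w3.png

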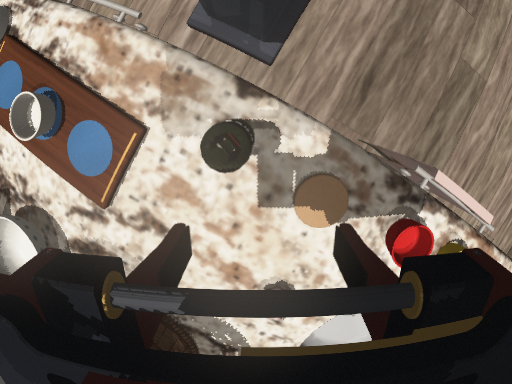

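Cork seen at (321,200.5), as predicted (322,202).

step_arm(
  deltas=[
    [[-0.05,0.12,0],[0,0,0],1],
    [[-0.092,0.238,0.1],[0,0,0],1],
    [[-0.092,0.238,0.2],[0,0,0],1],
    [[-0.092,0.238,0.3],[0,0,0],1],
    [[-0.092,0.238,0.4],[0,0,0],1],
    [[-0.092,0.238,0.5],[0,0,0],1],
    [[-0.092,0.238,0.5],[0,0,0],1],
    [[-0.092,0.238,0.5],[0,0,0],1],
    [[-0.092,0.238,0.5],[0,0,0],1],
  ],
)

```text
t: 7.6
ee_pos: [392.0, 344.8, 25.1]
orientation: [0.773, -3.045, 0.0]
ft_force: [0.7, 0.1, -0.5]
width: 87.7
grasp_force: 0.0
```

```bash
python3 - <<'E'
from h import *
rel([390,346,2.5],np.pi/2+.5)
E
```

```text
pos [392.  344.8  25.1] t 7.6 | [0.004  0.0066 0.0755] [-0.0001 -0.     -0.0019] [-1.0000e-04  1.0000e-04  2.0925e+00]
```

step_arm(
  deltas=[
    [[0.003,0.004,0.04],[0,0,0],1],
    [[0.003,0.004,0.074],[0,0,0],1],
    [[0.003,0.004,0.074],[0,0,0],1],
    [[0.003,0.004,0.074],[0,0,0],1],
    [[0.003,0.004,0.074],[0,0,0],-1],
    [[0.003,0.004,0.074],[0,0,0],-1],
    [[0.003,0.004,0.074],[0,0,0],-1],
    [[0.003,0.004,0.074],[0,0,0],-1],
    [[0.003,0.004,0.074],[0,0,0],-1],
    [[0.003,0.004,0.074],[0,0,0],-1],
    [[0.003,0.004,0.074],[0,0,0],-1],
  ],
)

```text
t: 8.52
ee_pos: [390.0, 346.6, 2.5]
orientation: [-0.775, 3.044, 0.0]
ft_force: [-1.1, 0.6, 4.3]
width: 65.1
grasp_force: 30.0
```

step_arm(
  deltas=[
    [[0,0,-0.1],[0,0,0],-1],
    [[0,0,-0.22],[0,0,0],-1],
    [[0,0,-0.35],[0,0,0],-1],
    [[0,0,-0.48],[0,0,0],-1],
    [[0,-0.05,-0.55],[0,0,0],-1],
    [[0.05,-0.16,-0.55],[0,0,0],-1],
    [[0.09,-0.28,-0.55],[0,0,0],-1],
    [[0.13,-0.4,-0.55],[0,0,0],-1],
    [[0.17,-0.52,-0.55],[0,0,0],-1],
    [[0.21,-0.63,-0.55],[0,0,0],-1],
    [[0.25,-0.75,-0.55],[0,0,0],-1],
    [[0.29,-0.87,-0.55],[0,0,0.06],-1],
    [[0.33,-0.98,-0.55],[0,0,0.13],-1],
    [[0.33,-0.98,-0.55],[0,0,0.2],-1],
    [[0.33,-0.98,-0.55],[0,0,0.27],-1],
    [[0.33,-0.98,-0.55],[0,0,0.333],-1],
    [[0.33,-0.98,-0.55],[0,0,0.333],-1],
    [[0.33,-0.98,-0.55],[0,0,0.333],-1],
  ],
)

```text
t: 10.02
ee_pos: [443.4, 40.7, 167.1]
orientation: [0.003, -3.141, 0.0]
ft_force: [-0.6, 0.6, -0.6]
width: 65.1
grasp_force: 30.0
```

```bash
python3 - <<'E'
from h import *
rel([456,-24,80],np.pi/2)
E
```

```text
pos [443.4  40.7 167.1] t 10.02 | [-0.0417 -0.2158  0.2903] [-0.     -0.0002  0.0013] [ 2.0000e-04 -0.0000e+00 -2.0931e+00]
```

step_arm(
  deltas=[
    [[-0.042,-0.11,0.05],[0,0,0],-1],
    [[-0.042,-0.216,0.15],[0,0,0],-1],
    [[-0.042,-0.216,0.25],[0,0,0],-1],
    [[-0.042,-0.216,0.32],[0,0,0],-1],
    [[-0.042,-0.216,0.32],[0,0,0],-1],
    [[-0.042,-0.216,0.32],[0,0,0],-1],
    [[-0.042,-0.216,0.32],[0,0,0],-1],
    [[-0.042,-0.216,0.32],[0,0,0],-1],
  ],
)

```text
t: 10.68
ee_pos: [457.2, -23.7, 72.6]
orientation: [-0.001, 3.139, -0.0]
ft_force: [0.4, 0.6, 0.3]
width: 65.0
grasp_force: 30.0
```

```bash
python3 - <<'E'
from h import *
rel([456,-24,54.5],np.pi/2)
E
```

```text
pos [457.2 -23.7  72.6] t 10.68 | [ 0.0041 -0.0011  0.0602] [-0.0001  0.0016  0.0006] [-2.6000e-03 -2.0000e-04 -2.0938e+00]
```

step_arm(
  deltas=[
    [[0.003,0,0.03],[0,0,0],-1],
    [[0.003,0,0.05],[0,0,0],-1],
    [[0.003,0,0.06],[0,0,0],-1],
    [[0.003,0,0.06],[0,0,0],-1],
    [[0.003,0,0.06],[0,0,0],-1],
  ],
)

```text
t: 11.1
ee_pos: [455.3, -24.0, 53.2]
orientation: [0.001, 3.141, -0.0]
ft_force: [-0.7, -0.5, 4.4]
width: 65.7
grasp_force: 30.0
```

step_arm(
  deltas=[
    [[0,0,0],[0,0,0],0.6],
    [[0,0,0],[0,0,0],0.8],
    [[0,0,0],[0,0,0],1],
    [[0,0,0],[0,0,0],1],
    [[0,0,0],[0,0,0],1],
    [[0,0,0],[0,0,0],1],
    [[0,0,-0.1],[0,0,0],1],
    [[0,0,-0.2],[0,0,0],1],
    [[0,0,-0.3],[0,0,0],1],
    [[0,0,-0.4],[0,0,0],1],
    [[0,0,-0.5],[0,0,0],1],
    [[-0.06,-0.1,-0.55],[0,0,0],1],
    [[-0.12,-0.2,-0.6],[0,0,0],1],
    [[-0.12,-0.3,-0.6],[0,0,0],1],
    [[-0.12,-0.4,-0.6],[0,0,0],1],
    [[-0.12,-0.5,-0.6],[0,0,0],1],
    [[-0.12,-0.5,-0.6],[0,0,0],1],
    [[-0.12,-0.5,-0.6],[0,0,0],1],
    [[-0.12,-0.5,-0.6],[0,0,0],1],
  ],
)

```text
t: 12.68
ee_pos: [490.7, -173.6, 232.9]
orientation: [-0.002, -3.141, -0.001]
ft_force: [0.5, 0.2, 0.1]
width: 87.7
grasp_force: 0.0
```

```bash
python3 - <<'E'
from h import *
w=img("wrist","w4"); print(get_obs()["ee_pos"].round(1))
for n,p in dict(corktop=[456,-24,60],salt=[526,-266,90],saltb=[526,-266,0],pep=[424,-322,150],pepb=[424,-322,0],timer=[375,-202,48],candle=[539,-365,18]).items(): print(n,px(w,p).round())
E
```

```text
[ 490.7 -173.2  232.9]
corktop [386. 149.]
salt [179. 214.]
saltb [196. 192.]
pep [ 98. 130.]
pepb [154. 121.]
timer [237.  77.]
candle [128. 205.]
```

View pics/w4.png

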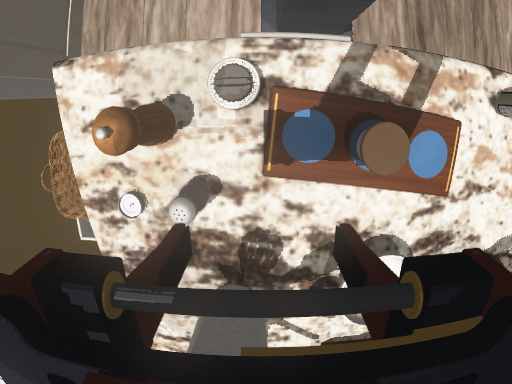

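Cork at (386,148), matches prediction, centred on the ramekin. Salt cap centre ≈ (181,212), pepper knob ≈ (103,132), candle (131,204), timer (234,83).

```bash
python3 - <<'E'
from h import *
w=img("wrist")
for n,u,v,z in[("salt",181,212,90),("pep",103,132,150),("candle",131,204,18),("timer",234,83,48)]:
    p=pt(w,u,v,z); print(n,p.round(1),px(w,[p[0],p[1],0]).round())
rel([520,-260,200],np.pi/2)
E
```

```text
salt [ 523.6 -263.6   90. ] [197. 191.]
pep [ 426.9 -316.8  150. ] [157. 123.]
candle [ 538.2 -360.2   18. ] [136. 200.]
timer [ 382.2 -205.1   48. ] [237.  86.]
pos [ 490.9 -172.9  233. ] t 12.78 | [-0.0971 -0.2903  0.1097] [ 0.0003 -0.0004  0.0001] [ 6.0000e-04  5.0000e-04 -2.0943e+00]
```

step_arm(
  deltas=[
    [[-0.05,-0.12,0.05],[0,0,0],1],
    [[-0.11,-0.24,0.1],[0,0,0],1],
    [[-0.11,-0.304,0.15],[0,0,0],1],
    [[-0.11,-0.304,0.25],[0,0,0],1],
    [[-0.11,-0.304,0.35],[0,0,0],1],
    [[-0.11,-0.304,0.35],[0,0,0],1],
    [[-0.11,-0.304,0.35],[0,0,0],1],
    [[-0.11,-0.304,0.35],[0,0,0],1],
  ],
)

```text
t: 13.45
ee_pos: [524.9, -264.7, 129.4]
orientation: [-0.001, 3.141, -0.001]
ft_force: [0.5, -0.8, -0.2]
width: 88.1
grasp_force: 0.0
```

```bash
python3 - <<'E'
from h import *
rel([524,-264,35],np.pi/2)
E
```

```text
pos [ 524.9 -264.7  129.4] t 13.45 | [0.0033 0.0024 0.3148] [-0.0003  0.0006  0.0003] [-1.000e-03 -5.000e-04 -2.094e+00]
```

step_arm(
  deltas=[
    [[0.003,0.002,0.08],[0,0,0],1],
    [[0.003,0.002,0.18],[0,0,0],1],
    [[0.003,0.002,0.27],[0,0,0],1],
    [[0.003,0.002,0.315],[0,0,0],1],
    [[0.003,0.002,0.315],[0,0,0],1],
    [[0.003,0.002,0.315],[0,0,0],1],
    [[0.003,0.002,0.315],[0,0,0],-1],
    [[0.003,0.002,0.315],[0,0,0],-1],
    [[0.003,0.002,0.315],[0,0,0],-1],
    [[0.003,0.002,0.315],[0,0,0],-1],
    [[0.003,0.002,0.315],[0,0,0],-1],
    [[0.003,0.002,0.315],[0,0,0],-1],
    [[0.003,0.002,0.315],[0,0,0],-1],
    [[0.003,0.002,0.315],[0,0,0],-1],
    [[0.003,0.002,0.315],[0,0,0],-1],
    [[0.003,0.002,0.315],[0,0,0],-1],
  ],
)

```text
t: 14.78
ee_pos: [523.1, -264.7, 33.6]
orientation: [-0.001, -3.141, -0.0]
ft_force: [-0.3, 0.4, 0.1]
width: 39.5
grasp_force: 29.7
```

```bash
python3 - <<'E'
from h import *
w=img("wrist"); o=get_obs(); print(o["width"],o["grasp_force"],px(w,[524,-264,90]))
cv2.imwrite("pics/w5.png",cv2.resize(w["pixels"][120:320,130:390,::-1],None,fx=2,fy=2))
E
```

```text
39.51298410604321 29.65351718806687 [263.53373361 297.70406035]
```

View pics/w5.png

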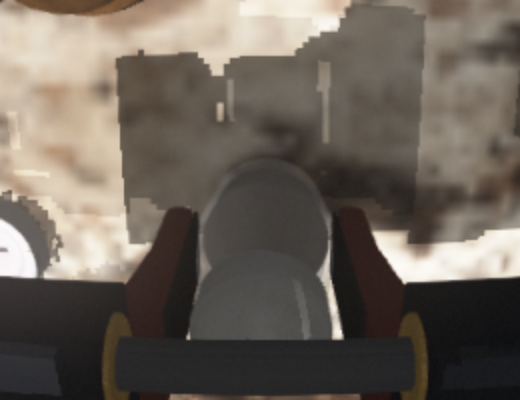

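Salt is held between the pads; cap's near edge at full-image y≈245, base near edge ≈200.

```bash
python3 - <<'E'
from h import *
w=img("wrist")
for x in(519,523,527): print(x,px(w,[x-17,-264.7,90])[1].round(1),px(w,[x-22,-264.7,70])[1].round(1),px(w,[x-22,-264.7,0])[1].round(1))
rel([523,-264.7,150])
E
```

```text
519 253.2 223.0 184.7
523 261.9 231.1 190.4
527 270.3 239.0 196.0
pos [ 523.1 -264.7   33.6] t 14.88 | [ 3.000e-04 -1.000e-04 -3.879e-01]
```

step_arm(
  deltas=[
    [[0,0,-0.1],[0,0,0],-1],
    [[0,0,-0.2],[0,0,0],-1],
    [[0,0,-0.3],[0,0,0],-1],
    [[0,0.05,-0.4],[0,0,0],-1],
    [[0,0.15,-0.4],[0,0,0],-1],
    [[0.05,0.27,-0.4],[0,0,0],-1],
    [[0.1,0.39,-0.4],[0,0,0],-1],
    [[0.15,0.51,-0.4],[0,0,0],-1],
    [[0.21,0.63,-0.4],[0,0,0],-1],
    [[0.21,0.75,-0.4],[0,0,0],-1],
    [[0.21,0.87,-0.4],[0,0,0],-1],
    [[0.21,0.98,-0.4],[0,0,0],-1],
    [[0.21,0.98,-0.4],[0,0,0],-1],
    [[0.21,0.98,-0.4],[0,0,0],-1],
    [[0.21,0.98,-0.4],[0,0,0],-1],
  ],
)

```text
t: 16.13
ee_pos: [460.2, 29.4, 153.6]
orientation: [0.0, -3.141, 0.0]
ft_force: [0.1, 0.2, -0.6]
width: 39.5
grasp_force: 29.6
```

```bash
python3 - <<'E'
from h import *
rel([460,65.5,80],np.pi/2); print(get_obs()["width"])
E
```

```text
pos [460.2  29.4 153.6] t 16.13 | [0.0006 0.1205 0.2454] [-0.0001 -0.0002  0.0001] [ 3.0000e-04 -2.0000e-04 -2.0943e+00]
39.4571575404153
```

step_arm(
  deltas=[
    [[0,0.06,0],[0,0,0],-1],
    [[0,0.121,0.08],[0,0,0],-1],
    [[0,0.121,0.18],[0,0,0],-1],
    [[0,0.121,0.27],[0,0,0],-1],
    [[0,0.121,0.32],[0,0,0],-1],
    [[0,0.121,0.34],[0,0,0],-1],
    [[0,0.121,0.348],[0,0,0],-1],
    [[0,0.121,0.348],[0,0,0],-1],
    [[0,0.121,0.348],[0,0,0],-1],
    [[0,0.121,0.348],[0,0,0],-1],
  ],
)

```text
t: 16.97
ee_pos: [461.3, 65.5, 50.3]
orientation: [0.002, 3.14, 0.0]
ft_force: [-0.0, 0.0, -0.0]
width: 39.3
grasp_force: 29.6
```

```bash
python3 - <<'E'
from h import *
print(get_obs()["ft_force"]); rel([460,65.5,48],np.pi/2)
w=img("wrist")
for x in(461,465,469): print(x,px(w,[x-17,65.5,104.5])[1].round(1),px(w,[x-22,65.5,84.5])[1].round(1),px(w,[x-22,65.5,14.5])[1].round(1))
print(px(w,[465,65.5,14]),[px(w,[465-35,65.5,14])])
cv2.imwrite("pics/w6.png",cv2.resize(w["pixels"][120:320,130:390,::-1],None,fx=2,fy=2))
E
```

```text
[-0.03711215  0.00118814 -0.0229405 ]
pos [461.3  65.5  50.3] t 16.97 | [0.0043 0.0001 0.0076] [ 0.0001  0.0013 -0.0009] [ 2.1000e-03 -2.0000e-04  2.0935e+00]
461 259.2 229.1 189.2
465 267.6 236.9 194.8
469 275.6 244.5 200.3
[262.03013581 223.98906901] [array([261.91437922, 176.31202   ])]
```

View pics/w6.png

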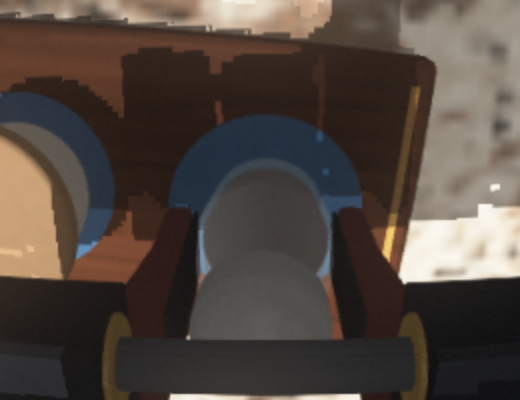

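Salt base's near edge at y≈199 vs disc edge 177.5: about 2 mm too far in x; I'll correct, lower, release with partial opening (cork lies near the finger).

step_arm(
  deltas=[
    [[0.007,0,0.004],[0,0,0],-1],
    [[0.007,0,0.01],[0,0,0],-1],
    [[0.007,0,0.01],[0,0,0],-1],
    [[0.007,0,0.01],[0,0,0],-1],
    [[0.007,0,0.01],[0,0,0],-1],
  ],
)

```text
t: 17.43
ee_pos: [458.7, 65.8, 47.5]
orientation: [0.001, 3.14, 0.0]
ft_force: [-3.5, -1.0, 14.8]
width: 39.4
grasp_force: 30.7
```

step_arm(
  deltas=[
    [[0,0,-0.002],[0,0,0],0.1],
    [[0,0,-0.002],[0,0,0],0.3],
    [[0,0,-0.002],[0,0,0],0.3],
    [[0,0,-0.002],[0,0,0],0.3],
    [[0,0,-0.002],[0,0,0],0.3],
    [[0,0,-0.1],[0,0,0],0.3],
    [[0,0,-0.2],[0,0,0],0.3],
    [[0,0,-0.3],[0,0,0],0.3],
    [[0,0,-0.4],[0,0,0],0.5],
    [[0,0,-0.5],[0,0,0],1],
    [[0,-0.05,-0.6],[0,0,0],1],
    [[0,-0.15,-0.6],[0,0,0],1],
    [[0,-0.28,-0.6],[0,0,0],1],
    [[0,-0.41,-0.6],[0,0,0],1],
    [[0.03,-0.54,-0.6],[0,0,0],1],
    [[0.06,-0.67,-0.6],[0,0,0],1],
    [[0.1,-0.79,-0.6],[0,0,0],1],
    [[0.1,-0.79,-0.6],[0,0,0],1],
    [[0.1,-0.79,-0.6],[0,0,0],1],
    [[0.1,-0.79,-0.6],[0,0,0],1],
  ],
)

```text
t: 19.1
ee_pos: [427.9, -171.1, 226.1]
orientation: [-0.003, -3.141, -0.001]
ft_force: [0.5, 1.4, 0.4]
width: 87.9
grasp_force: 0.0
```

```bash
python3 - <<'E'
from h import *
w=img("wrist","w7"); print(get_obs()["ee_pos"].round(1))
for n,p in dict(corktop=[456,-24,60],saltcap=[465,65.5,104],pep=[427,-317,150],pepb=[427,-317,0],d=[446.5,-113.5,14]).items(): print(n,px(w,p).round())
E
```

```text
[ 428.2 -170.5  226.1]
corktop [382. 201.]
saltcap [458. 218.]
pep [105. 201.]
pepb [157. 169.]
d [306. 184.]
```

View pics/w7.png

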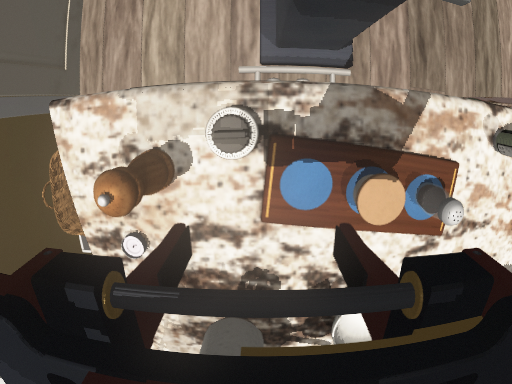

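Pepper knob (103,200) near predicted; cork (380,201) good; salt cap (453,212) vs predicted (458,218) — zooming to check.

```bash
python3 - <<'E'
from h import *
w=img("wrist")
c=np.ascontiguousarray(w["pixels"][160:250,330:480,::-1]); c=cv2.resize(c,None,fx=5.2,fy=5.2,interpolation=2)
def circ(x,y,z,r,col):
    P=[(px(w,[x+r*np.cos(a),y+r*np.sin(a),z])+.5-[330,160])*5.2 for a in np.linspace(0,6.28,60)]
    cv2.polylines(c,[np.int32(P)],True,col,1)
circ(465,65.5,104,17,(0,0,255));circ(465,65.5,84,22,(0,0,255)); circ(465,65.5,14,22,(0,255,0)); circ(465,65.5,14,35,(255,0,255))
circ(455.8,-24,60,33,(0,0,255)); circ(455.8,-24,14,35,(255,0,255))
cv2.imwrite("pics/w8.png",c)
E
```

```text
(no output)
```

View pics/w8.png

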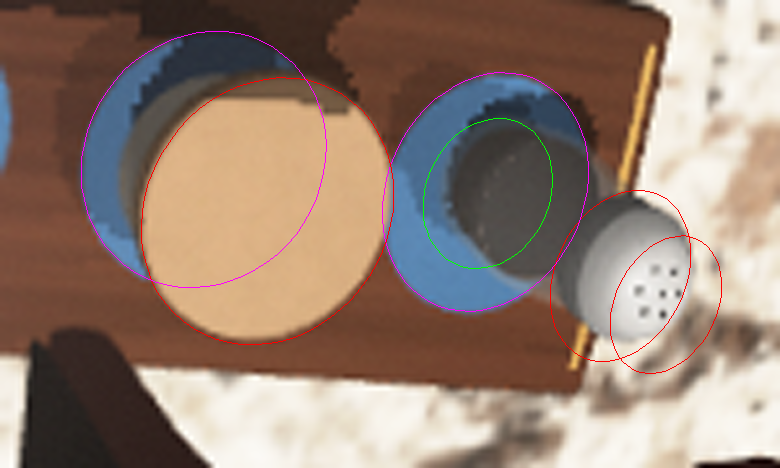

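Overlay: discs and cork coincide; salt's perforated top is ~4 mm off predicted, acceptable, recheck later. Pepper next.

step_arm(
  deltas=[
    [[0.003,-0.12,0],[0,0,0],1],
    [[0.003,-0.25,0],[0,0,0],1],
    [[0.003,-0.37,0],[0,0,0],1],
    [[0.003,-0.488,0],[0,0,0],1],
    [[0.003,-0.488,0],[0,0,0],1],
    [[0.003,-0.488,0],[0,0,0],1],
    [[0.003,-0.488,0],[0,0,0],1],
  ],
)

```text
t: 19.78
ee_pos: [427.3, -316.2, 225.8]
orientation: [0.001, -3.141, -0.002]
ft_force: [0.8, 0.1, 0.5]
width: 87.5
grasp_force: 0.0
```

```bash
python3 - <<'E'
from h import *
w=img("wrist"); print(get_obs()["ee_pos"].round(1)); x,y=px(w,[427,-317,150]); print(x,y)
blobs(w,(3,100,40),(20,255,255),124,roi=(200,120,330,270),amin=300)
x0,y0=190,130
c=np.ascontiguousarray(w["pixels"][y0:y0+140,x0:x0+150,::-1]); c=cv2.resize(c,None,fx=4,fy=4,interpolation=2)
def circ(x,y,z,r,col):
    P=[(px(w,[x+r*np.cos(a),y+r*np.sin(a),z])+.5-[x0,y0])*4 for a in np.linspace(0,6.28,60)]
    cv2.polylines(c,[np.int32(P)],True,col,1)
circ(427,-317,150,6,(0,0,255));circ(427,-317,124,25,(0,255,0));circ(427,-317,0,29,(255,0,0))
cv2.imwrite("pics/w9.png",c)
E
```

```text
[ 427.2 -315.9  226. ]
260.92896478993225 202.0875279953264
px [257. 183.] circ [ 418.2 -321.3   67. ] ell [ 419.9 -320. ] [44.2 69.6]
```

View pics/w9.png

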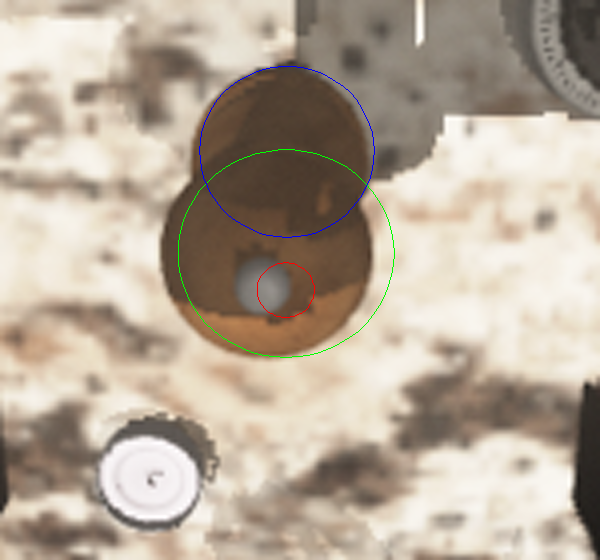

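Pepper head centre is ~5 px left of prediction → y ≈ −321, x ≈ 427.

step_arm(
  deltas=[
    [[0.001,-0.017,0.1],[0,0,0],1],
    [[0.001,-0.017,0.2],[0,0,0],1],
    [[0.001,-0.017,0.3],[0,0,0],1],
    [[0.001,-0.017,0.38],[0,0,0],1],
    [[0.001,-0.017,0.403],[0,0,0],1],
    [[0.001,-0.017,0.403],[0,0,0],1],
    [[0.001,-0.017,0.403],[0,0,0],1],
    [[0.001,-0.017,0.403],[0,0,0],1],
    [[0.001,-0.017,0.403],[0,0,0],-1],
    [[0.001,-0.017,0.403],[0,0,0],-1],
    [[0.001,-0.017,0.403],[0,0,0],-1],
    [[0.001,-0.017,0.403],[0,0,0],-1],
    [[0.001,-0.017,0.403],[0,0,0],-1],
    [[0.001,-0.017,0.403],[0,0,0],-1],
    [[0.001,-0.017,0.403],[0,0,0],-1],
    [[0.001,-0.017,0.403],[0,0,0],-1],
    [[0.001,-0.017,0.403],[0,0,0],-1],
  ],
)

```text
t: 21.25
ee_pos: [426.8, -322.7, 105.4]
orientation: [0.001, 3.142, 0.0]
ft_force: [0.4, 0.9, 2.6]
width: 47.3
grasp_force: 30.0
```

```bash
python3 - <<'E'
from h import *
rel([446.5,-113.5,121],np.pi/2)
E
```

```text
pos [ 426.8 -322.7  105.4] t 21.25 | [-0.065   0.6975 -0.0518] [ 0.0001  0.     -0.0006] [ 0.0000e+00 -1.0000e-04  2.0938e+00]
```

step_arm(
  deltas=[
    [[0,0,-0.06],[0,0,0],-1],
    [[0,0,-0.14],[0,0,0],-1],
    [[0,0,-0.22],[0,0,0],-1],
    [[0,0.02,-0.28],[0,0,0],-1],
    [[-0.02,0.1,-0.28],[0,0,0],-1],
    [[-0.03,0.2,-0.28],[0,0,0],-1],
    [[-0.05,0.3,-0.28],[0,0,0],-1],
    [[-0.065,0.4,-0.28],[0,0,0],-1],
    [[-0.065,0.5,-0.28],[0,0,0],-1],
    [[-0.065,0.6,-0.28],[0,0,0],-1],
    [[-0.065,0.66,-0.26],[0,0,0],-1],
    [[-0.065,0.698,-0.2],[0,0,0],-1],
    [[-0.065,0.698,-0.13],[0,0,0],-1],
    [[-0.065,0.698,-0.1],[0,0,0],-1],
    [[-0.065,0.698,-0.07],[0,0,0],-1],
    [[-0.065,0.698,-0.07],[0,0,0],-1],
    [[-0.065,0.698,-0.07],[0,0,0],-1],
    [[-0.065,0.698,-0.07],[0,0,0],-1],
  ],
)

```text
t: 22.75
ee_pos: [446.9, -113.9, 126.9]
orientation: [0.002, 3.141, -0.0]
ft_force: [0.4, 0.1, -2.5]
width: 47.4
grasp_force: 30.0
```

```bash
python3 - <<'E'
from h import *
rel([446.5,-113.5,120],np.pi/2)
w=img("wrist")
x0,y0=180,90
c=np.ascontiguousarray(w["pixels"][y0:y0+150,x0:x0+160,::-1]); c=cv2.resize(c,None,fx=4,fy=4,interpolation=2)
def circ(x,y,z,r,col):
    P=[(px(w,[x+r*np.cos(a),y+r*np.sin(a),z])+.5-[x0,y0])*4 for a in np.linspace(0,6.28,60)]
    cv2.polylines(c,[np.int32(P)],True,col,1)
p=get_obs()["ee_pos"]
circ(446.5,-113.5,14,35,(255,0,255));circ(446.5,-113.5,p[2]-105.4,29,(0,255,0))
cv2.imwrite("pics/w10.png",c)
E
```

```text
pos [ 446.9 -113.9  126.9] t 22.75 | [0.0014 0.0014 0.023 ] [-0.0002  0.0005 -0.001 ] [8.0000e-04 3.0000e-04 2.0934e+00]
```

View pics/w10.png

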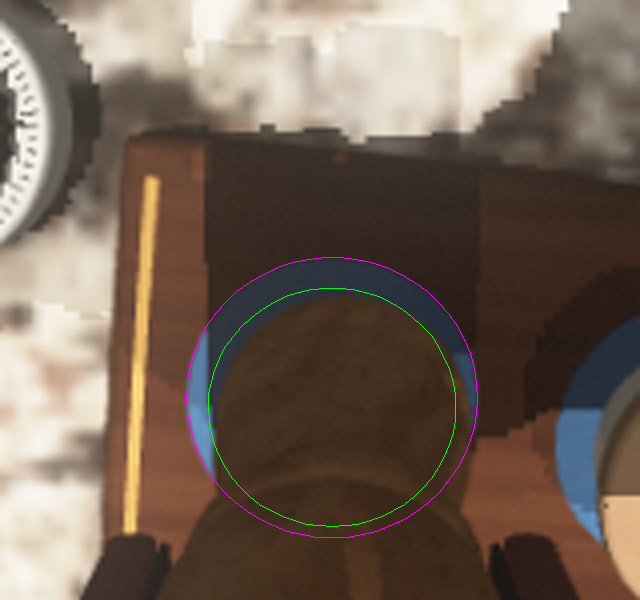

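Foot is ~2 mm right and ~2 mm far; correct and set down.

step_arm(
  deltas=[
    [[0.008,-0.005,0.01],[0,0,0],-1],
    [[0.008,-0.005,0.018],[0,0,0],-1],
    [[0.008,-0.005,0.024],[0,0,0],-1],
    [[0.008,-0.005,0.024],[0,0,0],-1],
    [[0.008,-0.005,0.024],[0,0,0],-1],
  ],
)

```text
t: 23.22
ee_pos: [444.3, -115.0, 119.5]
orientation: [0.001, 3.141, -0.0]
ft_force: [-0.4, -0.0, 2.4]
width: 47.2
grasp_force: 30.0
```

step_arm(
  deltas=[
    [[0,0,0.001],[0,0,0],0.3],
    [[0,0,0.001],[0,0,0],0.6],
    [[0,0,0.001],[0,0,0],0.8],
    [[0,0,0.001],[0,0,0],1],
    [[0,0,0.001],[0,0,0],1],
    [[0,0,0.001],[0,0,0],1],
    [[0,0,-0.1],[0,0,0],1],
    [[0,0,-0.2],[0,0,0],1],
    [[0,0,-0.3],[0,0,0],1],
    [[0,0,-0.4],[0,0,0],1],
    [[0,0,-0.5],[0,0,0],1],
    [[0,0.13,-0.5],[0,0,0],1],
    [[0,0.27,-0.5],[0,0,0],1],
    [[0,0.4,-0.5],[0,0,0],1],
    [[0,0.5,-0.5],[0,0,0],1],
    [[0,0.6,-0.5],[0,0,0],1],
    [[0,0.6,-0.5],[0,0,0],1],
    [[0,0.6,-0.5],[0,0,0],1],
    [[0,0.6,-0.5],[0,0,0],1],
  ],
)

```text
t: 24.8
ee_pos: [444.0, 64.9, 269.1]
orientation: [0.0, -3.141, 0.001]
ft_force: [-0.8, -0.1, 1.4]
width: 88.0
grasp_force: 0.0
```

```bash
python3 - <<'E'
from h import *
w=img("wrist"); print(get_obs()["ee_pos"].round(1))
x0,y0=80,120
c=np.ascontiguousarray(w["pixels"][y0:y0+120,x0:x0+260,::-1]); c=cv2.resize(c,None,fx=3,fy=3,interpolation=2)
def circ(x,y,z,r,col):
    P=[(px(w,[x+r*np.cos(a),y+r*np.sin(a),z])+.5-[x0,y0])*3 for a in np.linspace(0,6.28,60)]
    cv2.polylines(c,[np.int32(P)],True,col,1)
for x,y in((446.5,-113.5),(455.8,-24),(465,65.5)): circ(x,y,14,35,(255,0,255))
circ(465,65.5,104,17,(0,0,255)); circ(465,65.5,84,22,(0,0,255)); circ(465,65.5,14,22,(0,255,0)); circ(455.8,-24,60,33,(0,0,255))
circ(446.5,-113.5,164,6,(0,0,255));circ(446.5,-113.5,138,25,(0,255,0));circ(446.5,-113.5,14,29,(0,255,0))
cv2.imwrite("pics/w11.png",c)
E
```

```text
[444.1  64.5 269.1]
```

View pics/w11.png

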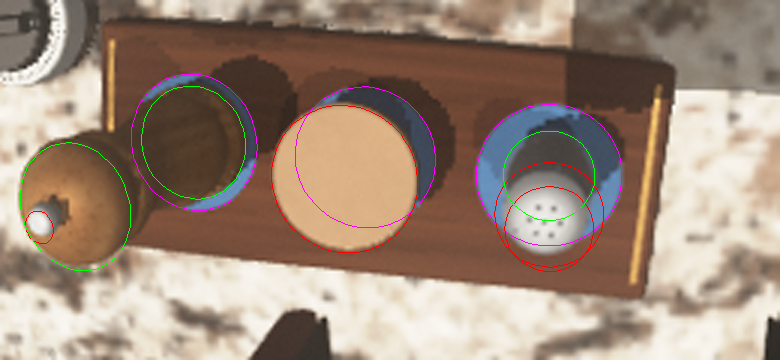

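Pepper and cork coincide with the overlays. Salt is about 3 mm from its disc centre, and everything is upright.

```bash
python3 -c "
from workcell import *
print(close_job())"
```

```text
the job is handed in; nothing more can be done
None
```

I handed the job in after about 25 s of robot time: the ramekin is on the middle disc with the cork on its rim, the salt shaker is on the lantern end and the pepper mill on the far end, all upright; the salt is about 3 mm off centre, and I never aimed a move at the bystanders but did not re-measure them at the end.

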